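Stow the grey box behind a child-proof cabinet door

ROBOT

A 6-joint arm with a two-finger parallel gripper is mounted at the origin on the work surface. World frame = base frame: x ahead of the robot, y to its left, z up, the work surface at z = 0. Lengths are in m, angles in rad, forces in N, time in s.
With the tool pointing down it reaches from about 0.25 to 0.775 m from the base axis. Payload 4 kg.
Tool frame: the origin (TCP) lies midway between the tips of the shut fingers; the grasp point (between the pads) lies 19 mm behind it; z points along the fingers, y is the line along which they close (so a half turn about z gives the same grasp; the last joint's range is limited). The gripper opens to 94 mm and grips with 3 to 60 N. Pads are 16 mm wide; open, the fingers measure 119 mm over their backs; the gripper's body (75 mm by 177 mm) begins 78 mm behind the grasp point.
Start: joints at [1.081, 0.087, 1.371, -0, 1.684, -0.103], TCP at [0.207, 0.509, 0.206] pointing down, gripper open.
Joint ranges: [-3.1, 3.1], [-0.76, 2.03], [0.27, 2.55], [-1.08, 4.22], [0.17, 2.65], [-2.57, 2.57]. Speed limits (rad/s): [2.79, 2.79, 3.14, 3.14, 3.14, 3.14].

INTERFACE

Orientations are given as [roll, pitch, yaw] about the fixed x, y, z axes, in that order (R = Rz(yaw) Ry(pitch) Rx(roll)).
In Python, from bench import sensors, eyes, job gives the robot as it stands.
- The arm moves only by the tool arm_command, never from a script. Its argument "series" is a list of rows, each a list of 7 numbers: the opening, from 0 (shut) to 1 (fully open), then the shift along the tool's x, y, z in cm, then the turn, a rotation vector about the tool's x, y, z in rad. In form: [[fingers, dx, dy, dz, wx, wy, wz], ...]. A call has 1 to 20 rows; each row shifts and turns the commanded pose from where the row before left it, along the tool's axes as they then stand; what a row does not reach is not made up. A row lasts 1/10 s, in which the tool goes at most 50 mm and 8.59 degrees, less where a joint would pass 70% of its speed; a pose out of reach is approached as far as the arm can. A call with a gripper value outside its range is refused whole. The fingers move at their own pace and stop on an object; the grip force is fixed at half the most. Time passes only in rows, so rows that do not move let the fingers close. It gives the time, the measured TCP pose, the force and the opening at its end, in the units of the state.
- sensors.get_obs(): the state, without advancing time (a new reading comes with each control period).
- eyes.snapshot(name): name is "side" or "top"; returns the picture (384x512x3 uint8, blue, green, red); there is no depth.
- eyes.get_calibration(name): a dict with "mtx" (3x3 intrinsics, pixels), "k1" (the pictures are not rectified: a ray, as slopes to the right and down, at radius r is drawn at 1 + k1 r^2 times it, then the intrinsics apply), "R" (3x3) and "t" (3): a world point X has camera coordinates R X + t. Camera axes: x right, y down, z forward; pixel columns grow to the right and rows downward; lengths in m; the calibration is good to about 2 mm. A picture is of the moment at which its call begins. get_calibration takes no time and is no camera call.
- job.close_job(): hands the job in, once; it reports no verdict.
The state is a dict: "time": time; "joint_positions": joint angles; "qvel": joint speeds; "joint_torque": joint torques, N m; "tool_pos": TCP position; "ee_rot": TCP orientation; "wrist_force": force on the tool from outside, world axes, zero at the start; "wrist_torque": the same for the moment, N m; "width": finger opening in m.
Only numpy, scipy, OpenCV 4.12 (cv2) and the standard library are available. Lean on these libraries where they do the work, as an engineer would, in place of code of your own. Each camera call takes 0.05 s, during which the arm holds its last target. There are 200 camera calls.

TASK

Put the grey box away in the small child-proof cabinet: pull the door ajar until the safety catch inside stops it, let it rest there, reach down through the gap at the top to press the catch down, and with it pressed draw the door past it and swing it wide open. Then move the box upright all the way in and, after that, shut the door fully so that the catch springs back up behind the front edge. Do not knock over or shift the bottles, the bowl or the mug.

Things in the scene. Friction and masses are not known exactly. Their poses are not given: they have to be found in the camera images.
- cabinet: Low plywood cabinet fixed to the table, 160 deep (x) x 230 wide (y) x 150 high. Origin: centre of its underside, on the table. Its front (open side, behind the white door) faces its own -x, at x = -80; -y is the hinge side. No floor plate: the table runs on inside. Inside 206 wide, 152 deep.
- strike (a point): Middle of the lower edge of the strike rail under the front edge of the cabinet's 8 thick top: at x = -80, y = 0, 132 above the table. The rail is 8 thick (x -80 to -72), full width; the barb catches behind it.
- door_hinge (a point): Point on the door's upright hinge axis, 75 above the table, at x = -80, y = -115 in the cabinet's frame; turns with the door. Door frame: x points into the cabinet (along the cabinet's x when shut); the door extends 230 along +y from the hinge.
- door (a joint): Door angle, rad: 0 shut, grows as it opens (counter-clockwise from above), stop at 2.1. White panel 230 wide, 12 thick (x -14 to -2 in the door frame), top 150 above the table. Stays where left (friction 0.06 N m). With the catch up it stops at about 0.31, leaving a gap of about 50 beside the catch between its inner face and the cabinet's front edge.
- door_handle (a point): Middle of the steel bar handle outside the door, at (-56, 170) in the door frame, 126 above the table. Level bar 10 thick, 80 long along the door's width (130 to 210 from the hinge), on two legs; 37 of clear space between bar and door, open from above.
- catch_top (a point): Point on the flat top of the catch arm inside the door: (25, 165) in the door frame, 128 above the table when up. Grey plastic arm 24 wide, runs 65 inward from the door and ends in a barb 13 higher, upright on the door side, ramped behind. Slides straight down. Hidden under the cabinet's top when shut; seen from above through the gap when ajar.
- catch (a joint): How far the catch arm is pressed down, m: 0 up (sprung), 0.018 fully down. Beyond 0.009 the barb passes under the strike rail. Takes 2 N to start, 3.5 N at 0.009, 5 N at the bottom. On closing, the ramp presses it down by itself (5 to 8 N on the door there) and it springs up behind the rail.
- box: Closed rigid grey presentation box, 103 (x) x 93 (y) x 60 high, lid rim 17 high around the top (1.5 proud all round), small brass clasp on the -x side; about 0.35 kg. Origin: centre of its underside. Stands on the table in front of the cabinet, outside the door's sweep, its +x side roughly towards the cabinet's open front (within 0.35 rad).
- water_bottle: Bystander: green glass bottle, 62 across, 215 high. Origin: centre of its base.
- juice_bottle: Bystander: amber bottle, 58 across, 170 high. Origin: centre of its base.
- snack_bowl: Bystander: dark steel bowl, 120 across, 55 high. Origin: centre of its base.
- mug: Bystander: white mug, 80 across, 90 high. Origin: centre of its base.
Mind the look-alikes: they are no part of the job. Leave any pink or purple look-alike of the box alone.

How it is judged:
On the way, in this order (a step that is already met when the one before it is completed fails the run):
1. the door is drawn ajar on its catch (value of joint door between 0.22 and 0.4 rad), for 0.2 s.
2. the catch is pressed down through the gap while the door is ajar (value of joint catch above 0.009 m and value of joint door between 0.2 and 0.45 rad), for 0.05 s.
3. the door is swung wide open (more than 70 degrees) (value of joint door above 1.22 rad), for 0.1 s.
4. the box is inside the cabinet while the door is still open (x of box in the frame of cabinet between -0.035 and 0.05 m and y of box in the frame of cabinet between -0.075 and 0.075 m and value of joint door above 0.4 rad), for 0.2 s.
At the end, for the whole second after the job is handed in: The box stands upright (within 0.15 rad) on the table wholly inside the cabinet (its centre between 35 mm in front of and 50 mm behind the cabinet's centre, within 75 mm sideways), at rest; the door is shut to within 0.04 rad and the catch is up again (within 4 mm) (x of box in the frame of cabinet between -0.035 and 0.05 m and y of box in the frame of cabinet between -0.075 and 0.075 m and height (world z) of box below 0.012 m and angle between box's own z axis and vertical below 0.15 rad and value of joint door below 0.04 rad and value of joint catch below 0.004 m and linear speed of box below 0.02 m/s); the robot touches nothing.
It fails at once if a bottle, the bowl or the mug is shifted more than 30 mm or tipped (distance of any of water_bottle, juice_bottle, snack_bowl, mug from where it was at the start of the episode above 0.03 m or angle between any of water_bottle, juice_bottle, snack_bowl, mug's own z axis and vertical above 0.35 rad).
It also fails if it takes over 72 s, if anything falls off the work surface, if the arm or the gripper's body presses on something with over 40 N, if the wrist force passes 120 N, or if a joint passes its speed limit or range.

## Working session

There is one attempt and no reset: what is moved stays moved. The work goes in short steps, Python scripts to look and compute and a tool call to move; the robot and the scene stay as the last step left them, time stands still between calls to the robot, and variables do not carry over. Pictures are saved under pics/ and viewed, on a budget of 10 in all, crops included, one or two more only if the job needs it, and the job is handed in when it is done.

Besides the shell and the picture viewer there is one more tool, called after ">>>" as a command line: name --pt "numbers of a row" for each row, then --argument value for the rest. arm_command: Moves the arm, as the interface text tells. Its arguments: {"type":"object","properties":{"series":{"type":"array","items":{"type":"array","items":{"type":"number"}}}},"required":["series"]}

```bash
ls; mkdir -p pics; python3 - <<'E'
from bench import sensors, eyes
import cv2,numpy as np
for n in("side","top"):
    im=eyes.snapshot(n); cv2.imwrite(f"pics/{n}0.png",im)
    c=eyes.get_calibration(n); print(n,{k:np.round(v,4).tolist() for k,v in c.items()})
print(sensors.get_obs())
E
```

```text
pics
side {'mtx': [[392.836, 0.0, 249.2709], [0.0, 392.836, 191.0879], [0.0, 0.0, 1.0]], 'k1': 0.0372, 'R': [[0.9977, -0.0675, -0.0053], [-0.038, -0.4931, -0.8691], [0.0561, 0.8673, -0.4945]], 't': [-0.5222, 0.0919, 1.2282]}
top {'mtx': [[404.0119, 0.0, 256.5119], [0.0, 404.0119, 190.9275], [0.0, 0.0, 1.0]], 'k1': -0.0071, 'R': [[-0.0105, -0.9999, -0.004], [-0.9938, 0.0109, -0.1106], [0.1106, 0.0028, -0.9939]], 't': [-0.0114, 0.5177, 1.2632]}
{'time': 0.1, 'joint_positions': array([ 1.08091994e+00,  8.79104708e-02,  1.37207314e+00, -1.86098700e-06,
        1.68359456e+00, -1.03105403e-01]), 'qvel': array([ 0.00060117, -0.00071064, -0.00128682,  0.00067144,  0.00125877,
        0.00209689]), 'joint_torque': array([ 1.45275506e-03, -3.41254163e+01, -3.03301620e+01,  7.18936999e-02,
        3.04103410e-02, -1.00392458e-04]), 'tool_pos': array([0.20723953, 0.50894174, 0.20442037]), 'ee_rot': array([-3.13961750e+00, -2.02514541e-04,  2.75482126e+00]), 'wrist_force': array([-0.58201179,  0.0963964 , -0.63708632]), 'wrist_torque': array([-0.03344603,  0.04961916,  0.03415674]), 'width': 0.09391670947976564}
```

View pics/top0.png

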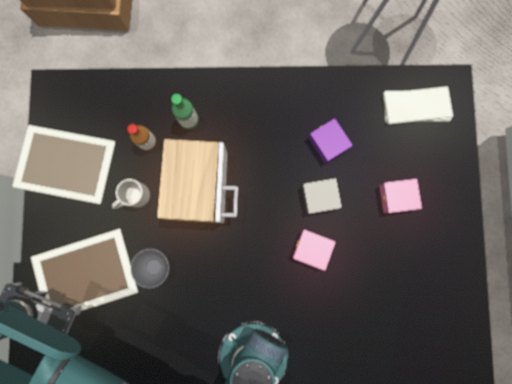

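View pics/side0.png

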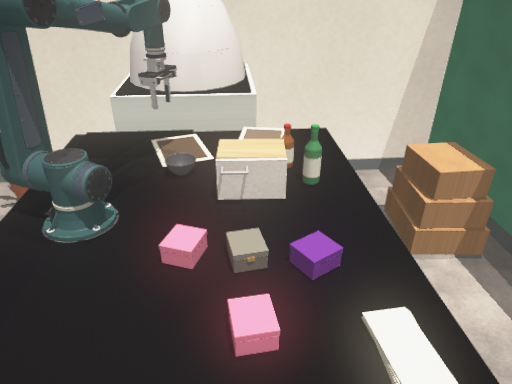

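The top view shows the cabinet at (192,180), with its door facing right (world -y) and the handle at (231,201). Four objects could be the box: grey (322,196), pink (314,249), pink (400,196) and purple (330,140). The grey one, at side (247,250), fits because it has the grey colour and a brass clasp on the side away from the cabinet. I'll confirm it in an enlarged crop while measuring.

```bash
cat > h.py <<'E'
import cv2,numpy as np
from bench import sensors, eyes
C={n:eyes.get_calibration(n) for n in("side","top")}
def ray(n,uv):
    c=C[n];K=np.array(c["mtx"]);R=np.array(c["R"]);t=np.array(c["t"])
    d=((np.array(uv,float)-K[:2,2])/[K[0,0],K[1,1]])
    u=d.copy()
    for _ in range(20): u=d/(1+c["k1"]*(u@u))
    return -R.T@t, R.T@np.array([u[0],u[1],1])
def onz(n,uv,z):
    o,d=ray(n,uv); return o+d*(z-o[2])/d[2]
def px(n,X):
    c=C[n];p=np.array(c["R"])@X+c["t"];u=p[:2]/p[2];u=u*(1+c["k1"]*(u@u))
    K=np.array(c["mtx"]);return u*[K[0,0],K[1,1]]+K[:2,2]
def blob(m,near):
    cs,_=cv2.findContours(m.astype(np.uint8),cv2.RETR_EXTERNAL,cv2.CHAIN_APPROX_NONE)
    cs=[c for c in cs if cv2.contourArea(c)>40]
    return min(cs,key=lambda c:abs(cv2.pointPolygonTest(c,near,True)) if cv2.pointPolygonTest(c,near,True)<0 else 0)
E
python3 - <<'E'
from h import *
im=cv2.imread("pics/top0.png");hsv=cv2.cvtColor(im,cv2.COLOR_BGR2HSV);H,S,V=[hsv[...,i].astype(int) for i in range(3)]
wood=(S>60)&(V>130)&(H>8)&(H<30)
c=blob(wood,(190,180));r=cv2.minAreaRect(c);print("wood",r,cv2.contourArea(c))
P=np.array([onz("top",p,.15) for p in cv2.boxPoints(r)]);print(P.round(4))
g=(S<60)&(V>90)
c=blob(g,(322,196));r=cv2.minAreaRect(c);print("box",r,cv2.contourArea(c));P=np.array([onz("top",p,.06) for p in cv2.boxPoints(r)]);print(P.round(4),P.mean(0))
for (u,v) in[(192,180),(210,200),(224,180),(233,200),(322,196)]:print(u,v,hsv[v,u])
s=cv2.imread("pics/side0.png")
a=cv2.resize(im[120:240,140:360],None,fx=3.4,fy=3.4,interpolation=cv2.INTER_CUBIC)[:,:748]
b=cv2.resize(s[125:285,140:360],None,fx=3.4,fy=3.4,interpolation=cv2.INTER_CUBIC)[:,:748]
# one picture within 800x600
o=np.vstack([cv2.resize(a,(594,324)),cv2.resize(b[:, :],(374,272))[:, :] if 0 else cv2.copyMakeBorder(cv2.resize(b,(374,272)),0,0,0,220,0)])
cv2.imwrite("pics/crop1.png",o)
E
```

```text
wood ((187.36923217773438, 179.85385131835938), (57.63335037231445, 80.87528991699219), 3.1798300743103027) 4414.0
[[0.427  0.2717 0.15  ]
 [0.6642 0.2626 0.15  ]
 [0.6526 0.0931 0.15  ]
 [0.4161 0.106  0.15  ]]
box ((322.0486145019531, 195.40460205078125), (32.25497817993164, 35.08210754394531), 80.13418579101562) 1059.5
[[ 0.5389 -0.1595  0.06  ]
 [ 0.5567 -0.2681  0.06  ]
 [ 0.457  -0.282   0.06  ]
 [ 0.4395 -0.1744  0.06  ]] [ 0.49802259 -0.22100542  0.06      ]
192 180 [ 18  72 235]
210 200 [ 18  71 233]
224 180 [ 18  20 150]
233 200 [  0  12 131]
322 196 [ 22  18 214]
```

View pics/crop1.png

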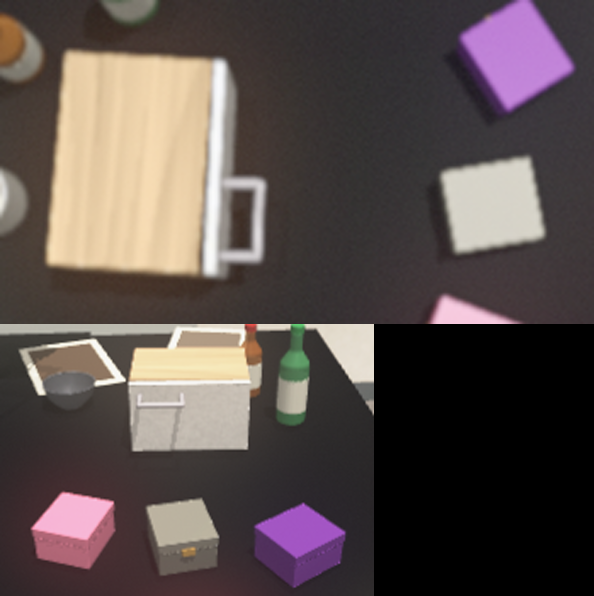

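The crop confirms the grey box at crop (492,204), which is top (322,196), with its brass clasp facing -y. The handle bar is at crop x≈262, y 180–262, on the side of the door near the robot, and the hinge is on the far-x side. Next I'll fit the edges precisely.

```bash
cat > fit.py <<'E'
from h import *
def quad(n,mask,near,z):
    c=blob(mask,near)[:,0].astype(float)
    W=np.array([onz(n,p,z)[:2] for p in c])
    r=cv2.minAreaRect((W*1000).astype(np.float32)); 
    B=cv2.boxPoints(r)/1000; ce=W.mean(0)
    L=[]
    for i in range(4):
        a,b=B[i],B[(i+1)%4]; d=(b-a);l=np.linalg.norm(d);d/=l;nn=np.array([-d[1],d[0]])
        s=(W-a)@d; h=np.abs((W-a)@nn)
        p=W[(s>.15*l)&(s<.85*l)&(h<.012)]
        vx,vy,x,y=cv2.fitLine((p*1000).astype(np.float32),cv2.DIST_HUBER,0,.01,.01).ravel()
        L.append((np.array([x,y])/1000,np.array([vx,vy])))
    Q=[]
    for i in range(4):
        (p,d),(q,e)=L[i],L[(i+1)%4]
        k=np.linalg.solve(np.stack([d,-e],1),q-p); Q.append(p+k[0]*d)
    return np.array(Q)
E
python3 - <<'E'
from fit import *
im=cv2.imread("pics/top0.png");hsv=cv2.cvtColor(im,cv2.COLOR_BGR2HSV);H,S,V=[hsv[...,i].astype(int) for i in range(3)]
def show(nm,Q):
    e=np.roll(Q,-1,0)-Q
    print(nm,Q.round(4).tolist(),"c",Q.mean(0).round(4),"len",np.linalg.norm(e,axis=1).round(4),"ang",np.arctan2(e[:,1],e[:,0]).round(3))
wood=(S>45)&(V>130)&(H>8)&(H<30)
show("wood",quad("top",wood,(190,180),.15))
show("wood+door",quad("top",(V>180),(190,180),.15))
show("box",quad("top",(S<60)&(V>110),(322,196),.06))
# handle bar & row profile
for y in(190,200,210):print(y,V[y,215:245])
print("col237",V[178:226,236],V[178:226,237])
for p in[(236.5,187),(236.5,217)]:print(onz("top",p,.131).round(4))
# bystanders base
s=cv2.imread("pics/side0.png")
m=blob((H>50)&(H<80)&(S>80)&(V>60),(182,105));print("green",m[:,0].min(0),m[:,0].max(0))
for nm,p in dict(mug=(132,193),bowl=(151,268),jcap=(133,129),wcap=(176,99)).items():
    z=dict(mug=.09,bowl=.055,jcap=.17,wcap=.215)[nm];print(nm,onz("top",p,z).round(3))
E
```

```text
wood [[0.6509000062942505, 0.09459999948740005], [0.6626999974250793, 0.2549000084400177], [0.4291999936103821, 0.27090001106262207], [0.4169999957084656, 0.10840000212192535]] c [0.5399 0.1822] len [0.1607 0.234  0.1629 0.2343] ang [ 1.497  3.073 -1.646 -0.059]
wood+door [[0.6432999968528748, 0.0414000004529953], [0.6610000133514404, 0.25209999084472656], [0.4309999942779541, 0.2687999904155731], [0.41679999232292175, 0.042500000447034836]] c [0.538  0.1512] len [0.2114 0.2305 0.2267 0.2265] ang [ 1.487  3.069 -1.634 -0.005]
box [[0.4586000144481659, -0.2799000144004822], [0.5541999936103821, -0.2653999924659729], [0.5371999740600586, -0.1624000072479248], [0.4422999918460846, -0.1761000007390976]] c [ 0.4981 -0.2209] len [0.0967 0.1044 0.096  0.105 ] ang [ 0.15   1.735 -2.998 -1.414]
190 [176 181 232 248 248 236 195 154 153 149 131 115 107 108 107 109 109 111
 120 156 198 211 186 125  73  67  63  64  64  64]
200 [165 196 235 248 244 224 183 154 150 138 102  72  66  65  63  64  66  79
 131 188 209 194 141  83  66  66  66  63  63  61]
210 [177 230 247 248 236 196 155 148 141 120  89  69  67  61  58  59  64  82
 142 198 218 196 135  76  63  61  62  62  62  57]
col237 [ 68  70  69  70  70  70  72  99 151 194 213 215 211 207 206 204 204 203
 201 196 195 193 194 194 194 195 197 200 200 199 200 197 196 194 190 183
 174 159 129  89  67  62  61  60  61  61  61  63] [ 71  67  70  69  69  68  68  83 123 169 189 192 186 176 171 170 166 165
 158 152 146 144 141 139 138 137 135 139 139 137 137 137 135 134 131 123
 113 103  86  69  63  61  60  59  61  60  60  59]
[0.5185 0.0416 0.131 ]
[0.4301 0.042  0.131 ]
green [171  93] [191 118]
mug [0.509 0.363 0.09 ]
bowl [0.28  0.31  0.055]
jcap [0.687 0.339 0.17 ]
wcap [0.759 0.206 0.215]
```

>>> arm_command --pt "0 0 0 0 0 0 0.139" --pt "0 0 0 0 0 0 0.139" --pt "0 0 0 0 0 0 0.139" --pt "0 0 0 0 0 0 0.139" --pt "0 0 0 0 0 0 0.139" --pt "0 0 0 0 0 0 0.139" --pt "0 0 0 0 0 0 0.139" --pt "0 0 0 0 0 0 0.139" --pt "0 0 0 0 0 0 0.139" --pt "0 0 0 0 0 0 0"

```text
time: 1.1
tool_pos: [0.2073, 0.5091, 0.2049]
ee_rot: [-3.141, 0.001, 1.504]
wrist_force: [0.5, -0.2, -0.0]
width: 0.0174
```

>>> arm_command --pt "0 -2.5 1.8 0 0 0 0" --pt "0 -2.5 1.8 0 0 0 0" --pt "0 -2.5 1.8 0 0 0 0" --pt "0 -2.5 1.8 0 0 0 0" --pt "0 -2.5 1.8 0 0 0 0" --pt "0 -2.5 1.8 0 0 0 0" --pt "0 -2.5 1.8 0 0 0 0" --pt "0 -2.5 1.8 0 0 0 0" --pt "0 -2.5 1.8 0 0 0 0" --pt "0 -2.5 1.8 0 0 0 0" --pt "0 -2.5 1.8 0 0 0 0" --pt "0 -2.5 1.8 0 0 0 0" --pt "0 -2.5 1.8 0 0 0 0" --pt "0 -2.5 1.8 0 0 0 0" --pt "0 -2.5 1.8 0 0 0 0" --pt "0 -2.5 1.8 0 0 0 0" --pt "0 0 0 0 0 0 0"

```text
time: 2.8
tool_pos: [0.4691, 0.0883, 0.2048]
ee_rot: [-3.141, 0.001, 1.502]
wrist_force: [-0.1, -0.1, -1.0]
width: 0.0004
```

```bash
cat >> h.py <<'E'
Y=1.502;CC=np.array([.5399,.1825]);EX=np.array([np.cos(Y),np.sin(Y)]);EY=np.array([-EX[1],EX[0]])
def cab(p): d=np.array(p)[:2]-CC; return np.array([d@EX,d@EY])*1000
def wor(x,y): return CC+(x*EX+y*EY)/1000
def door(phi,x,y):
    c,s=np.cos(phi),np.sin(phi); return np.array([-80+c*x-s*y,-115+s*x+c*y])
def st():
    o=sensors.get_obs();p=o["tool_pos"]
    print("t %.2f cab"%o["time"],cab(p).round(1),"z %.1f"%(p[2]*1000),"rpy",o["ee_rot"].round(3),"F",o["wrist_force"].round(1),"w %.3f"%o["width"],"q",o["joint_positions"].round(2));return o
E
python3 -c "from h import *;st()"
```

```text
t 2.80 cab [-98.8  64.1] z 204.8 rpy [-3.141e+00  1.000e-03  1.502e+00] F [-0.1 -0.1 -1. ] w 0.000 q [ 0.07 -0.07  1.53 -0.    1.68  0.14]
```

>>> arm_command --pt "0 -1.5 0.9 0 0 0 0" --pt "0 0 0 2.0 0 0 0" --pt "0 0 0 2.0 0 0 0" --pt "0 0 0 1.5 0 0 0" --pt "0 0 0 0 0 0 0"

```text
time: 3.3
tool_pos: [0.4738, 0.0761, 0.1477]
ee_rot: [-3.136, 0.0, 1.507]
wrist_force: [-1.4, 0.4, -0.1]
width: 0.0007
```

```bash
python3 - <<'E'
from h import *
st()
a=eyes.snapshot("top");b=eyes.snapshot("side")
a=cv2.resize(a[130:240,150:260],(480,480),interpolation=cv2.INTER_CUBIC)
b=cv2.resize(b[100:210,195:305],(320,320),interpolation=cv2.INTER_CUBIC)
cv2.imwrite("pics/c2.png",np.hstack([a,cv2.copyMakeBorder(b,0,160,0,0,0)]))
E
```

```text
t 3.30 cab [-110.7   58.6] z 147.7 rpy [-3.136  0.     1.507] F [-1.4  0.4 -0.1] w 0.001 q [ 0.04 -0.05  1.62  0.    1.57  0.1 ]
```

View pics/c2.png

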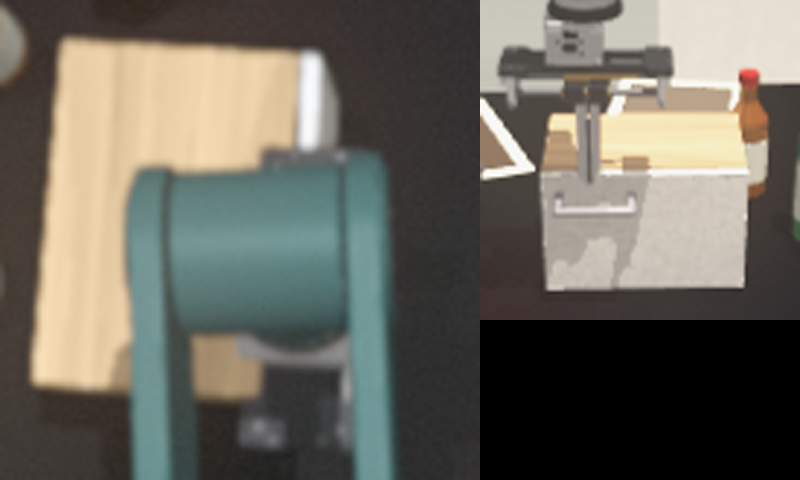

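Side crop: the fingertips at (587,182) hang just above the middle of the handle bar at (595,208). The gap between bar and door is free, so I'll go down.

>>> arm_command --pt "0 -0.1 0.3 0 0 0 0" --pt "0 0 0 1.0 0 0 0" --pt "0 0 0 1.0 0 0 0" --pt "0 0 0 1.0 0 0 0" --pt "0 0 0 1.2 0 0 0" --pt "0 0 0 0 0 0 0" --pt "0 0 0 0 0 0 0"

```text
time: 4.1
tool_pos: [0.4786, 0.0742, 0.1078]
ee_rot: [-3.14, 0.0, 1.504]
wrist_force: [-0.1, 0.3, 1.0]
width: 0.0005
```

```bash
python3 - <<'E'
from h import *
st()
for p in [(221.5,171.5),(247.9,171.5)]:print(cab(onz("side",p,.126)))
for f in np.arange(0,.36,.05):print(round(f,2),door(f,-43,170).round(1))
E
```

```text
t 4.10 cab [-112.2   53.7] z 107.8 rpy [-3.14   0.     1.504] F [-0.1  0.3  1. ] w 0.000 q [ 0.04 -0.02  1.67  0.    1.49  0.1 ]
[-133.36790901   90.87049646]
[-134.11849278    7.63401667]
0.0 [-123.   55.]
0.05 [-131.4   52.6]
0.1 [-139.8   49.9]
0.15 [-147.9   46.7]
0.2 [-155.9   43.1]
0.25 [-163.7   39.1]
0.3 [-171.3   34.7]
0.35 [-178.7   29.9]
```

>>> arm_command --pt "0 -0.5 0.1 0 0 0 0" --pt "0 -0.5 0.1 0 0 0 0" --pt "0 -0.5 0.1 0 0 0 0" --pt "0 -0.5 0.2 0 0 0 0" --pt "0 -0.5 0.2 0 0 0 0" --pt "0 -0.5 0.2 0 0 0 0" --pt "0 -0.5 0.2 0 0 0 0" --pt "0 -0.5 0.2 0 0 0 0" --pt "0 -0.5 0.2 0 0 0 0" --pt "0 -0.5 0.2 0 0 0 0" --pt "0 -0.4 0.2 0 0 0 0" --pt "0 0 0 0 0 0 0"

```text
time: 5.3
tool_pos: [0.4943, 0.0183, 0.1084]
ee_rot: [-3.141, 0.0, 1.503]
wrist_force: [0.8, -1.0, -0.3]
width: 0.0002
```

>>> arm_command --pt "0 -0.3 0.1 0 0 0 0" --pt "0 -0.3 0.1 0 0 0 0" --pt "0 -0.2 0.1 0 0 0 0" --pt "0 0 0 0 0 0 0" --pt "0 0 0 0 0 0 0"

```text
time: 5.8
tool_pos: [0.4954, 0.0149, 0.1083]
ee_rot: [-3.138, -0.008, 1.506]
wrist_force: [-3.5, 10.3, 2.6]
width: 0.0005
```

```bash
python3 -c "from h import *;st()"
```

```text
t 5.80 cab [-170.3   32.8] z 108.3 rpy [-3.138 -0.008  1.506] F [-3.5 10.3  2.6] w 0.001 q [-0.09  0.01  1.65  0.01  1.49 -0.03]
```

>>> arm_command --pt "0 0.6 -0.2 0 0 0 0" --pt "0 0.6 -0.2 0 0 0 0" --pt "0 0 0 0 0 0 0" --pt "0 0 0 0 0 0 0" --pt "0 0 0 -2.5 0 0 0" --pt "0 0 0 -2.5 0 0 0" --pt "0 0 0 -2.5 0 0 0" --pt "0 0 0 -2.5 0 0 0" --pt "0 0 -4.0 0 0 0 0" --pt "0 0 -4.0 0 0 0 0" --pt "0 0 -4.0 0 0 0 0" --pt "0 0 0 0 0 0 0"

```text
time: 7.0
tool_pos: [0.3708, 0.0312, 0.2089]
ee_rot: [3.141, 0.0, 1.504]
wrist_force: [1.0, -0.5, -0.8]
width: 0.0004
```

```bash
python3 - <<'E'
from h import *
st()
a=eyes.snapshot("top");b=eyes.snapshot("side");cv2.imwrite("pics/top3.png",a);cv2.imwrite("pics/side3.png",b)
a=cv2.resize(a[130:240,150:260],(480,480),interpolation=cv2.INTER_CUBIC)
b=cv2.resize(b[100:210,195:305],(320,320),interpolation=cv2.INTER_CUBIC)
cv2.imwrite("pics/c3.png",np.hstack([a,cv2.copyMakeBorder(b,0,160,0,0,0)]))
for f in(.25,.28,.31):
  for xy in((-2,230),(-14,230)): print(f,xy,px("top",np.r_[wor(*door(f,*xy)),.15]).round(1))
print(px("top",np.r_[wor(*door(.3,25,165)),.128]))
E
```

```text
t 7.00 cab [-162.6  158.3] z 208.9 rpy [3.141 0.    1.504] F [ 1.  -0.5 -0.8] w 0.000 q [-0.07 -0.32  1.73 -0.    1.73 -0.  ]
0.25 (-2, 230) [232.9 219.1]
0.25 (-14, 230) [237.  218.3]
0.28 (-2, 230) [235.3 218.6]
0.28 (-14, 230) [239.3 217.7]
0.31 (-2, 230) [237.6 218. ]
0.31 (-14, 230) [241.6 217. ]
[223.12897876 199.29452652]
```

View pics/c3.png

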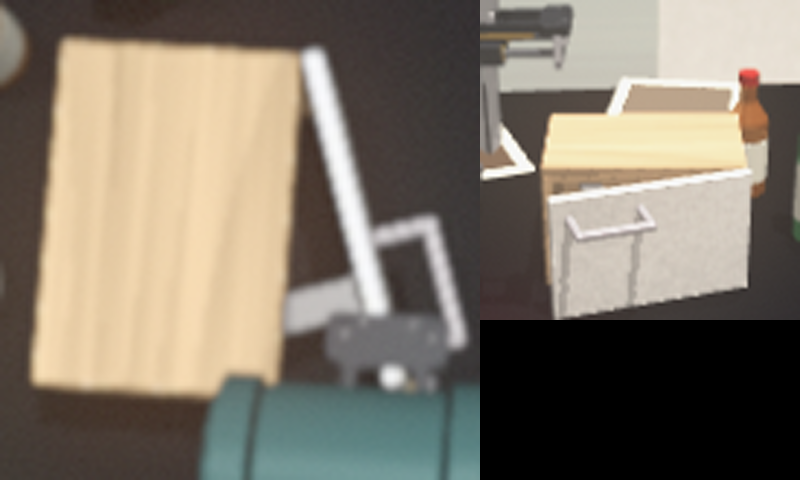

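The catch arm shows at crop (320,302), which is top (223.3,199.2). The prediction for a door angle of 0.30 was (223.1,199.3), so the door rests ajar on the catch.

>>> arm_command --pt "0 1.4 2.7 0 0 0 0" --pt "0 1.4 2.7 0 0 0 0" --pt "0 1.4 2.7 0 0 0 0" --pt "0 1.2 2.8 0 0 0 0" --pt "0 0 0 2.0 0 0 0" --pt "0 0 0 2.0 0 0 0" --pt "0 0 0 0 0 0 0" --pt "0 0 0 0 0 0 0"

```text
time: 7.9
tool_pos: [0.4868, 0.0776, 0.168]
ee_rot: [-3.14, 0.0, 1.503]
wrist_force: [-0.1, 0.3, -0.5]
width: 0.0005
```

```bash
python3 - <<'E'
from h import *
st()
prev=np.array([-108,49.])
for f in np.r_[np.arange(.3,1.96,.15),1.98]:
    c=door(f,7,165);print(round(f,2),c.round(0),"dx dy cm",((c-prev)/10*[1,-1]).round(1));prev=c
E
```

```text
t 7.90 cab [-108.3   45.7] z 168.0 rpy [-3.14   0.     1.503] F [-0.1  0.3 -0.5] w 0.000 q [ 0.04 -0.03  1.56 -0.    1.61  0.11]
0.3 [-122.   45.] dx dy cm [-1.4  0.4]
0.45 [-145.   37.] dx dy cm [-2.3  0.8]
0.6 [-167.   25.] dx dy cm [-2.2  1.1]
0.75 [-187.   11.] dx dy cm [-2.   1.5]
0.9 [-205.   -7.] dx dy cm [-1.8  1.7]
1.05 [-220.  -27.] dx dy cm [-1.5  2. ]
1.2 [-231.  -49.] dx dy cm [-1.2  2.2]
1.35 [-239.  -72.] dx dy cm [-0.8  2.3]
1.5 [-244.  -96.] dx dy cm [-0.5  2.4]
1.65 [-245. -121.] dx dy cm [-0.1  2.5]
1.8 [-242. -146.] dx dy cm [0.3 2.5]
1.95 [-236. -170.] dx dy cm [0.6 2.4]
1.98 [-234. -174.] dx dy cm [0.2 0.5]
```

>>> arm_command --pt "0 0 -0.3 1.5 0 0 0" --pt "0 0 0 1.5 0 0 0" --pt "0 0 0 1.2 0 0 0" --pt "0 0 0 0.8 0 0 0" --pt "0 0 0 0.8 0 0 0" --pt "0 0 0 0 0 0 0" --pt "0 0 0 0 0 0 0"

```text
time: 8.6
tool_pos: [0.4841, 0.0779, 0.1117]
ee_rot: [3.139, -0.0, 1.504]
wrist_force: [-0.7, 0.2, 4.3]
width: 0.0007
```

```bash
python3 -c "from h import *;st()"
```

```text
t 8.60 cab [-108.2   48.5] z 111.7 rpy [ 3.139 -0.     1.504] F [-0.7  0.2  4.3] w 0.001 q [ 0.04 -0.01  1.66 -0.    1.49  0.11]
```

The catch is pressed about 16 mm at 4.3 N. Now I'll draw the door past the rail.

>>> arm_command --pt "0 -0.7 0.2 0 0 0 0" --pt "0 -0.7 0.2 0 0 0 0" --pt "0 -0.8 0.2 0 0 0 0" --pt "0 -0.8 0.3 0 0 0 0" --pt "0 -0.7 0.3 0 0 0 0" --pt "0 -0.8 0.3 0 0 0 0" --pt "0 -0.7 0.4 0 0 0 0" --pt "0 -0.7 0.4 0 0 0 0" --pt "0 0 0 0 0 0 0"

```text
time: 9.5
tool_pos: [0.5027, 0.0162, 0.1104]
ee_rot: [3.141, 0.001, 1.502]
wrist_force: [-0.6, -0.3, 5.6]
width: 0.0005
```

```bash
python3 -c "from h import *;st()"
```

```text
t 9.50 cab [-168.5   25.7] z 110.4 rpy [3.141e+00 1.000e-03 1.502e+00] F [-0.6 -0.3  5.6] w 0.000 q [-0.08  0.02  1.63 -0.    1.49 -0.01]
```

>>> arm_command --pt "0 -1.0 0.7 -0.3 0 0 0" --pt "0 -1.0 0.8 0 0 0 0" --pt "0 -0.9 0.9 0 0 0 0" --pt "0 -0.9 0.8 0 0 0 0" --pt "0 -0.8 1.0 0 0 0 0" --pt "0 -0.7 1.0 0 0 0 0" --pt "0 -0.6 1.1 0 0 0 0" --pt "0 -0.6 1.1 0 0 0 0" --pt "0 -0.4 1.1 0 0 0 0" --pt "0 -0.4 1.2 0 0 0 0" --pt "0 -0.3 1.2 0 0 0 0" --pt "0 -0.2 1.2 0 0 0 0" --pt "0 -0.1 1.2 0 0 0 0" --pt "0 0 1.3 0 0 0 0" --pt "0 0.1 1.2 0 0 0 0" --pt "0 0.2 1.3 0 0 0 0" --pt "0 0.3 1.2 0 0 0 0" --pt "0 0.3 1.2 0 0 0 0" --pt "0 0.1 0.5 0 0 0 0" --pt "0 0 0 0 0 0 0"

```text
time: 11.5
tool_pos: [0.6981, -0.0644, 0.1132]
ee_rot: [3.141, -0.0, 1.504]
wrist_force: [0.2, 0.3, 4.3]
width: 0.0006
```

```bash
python3 -c "from h import *;st()"
```

```text
t 11.50 cab [-235.4 -174.8] z 113.2 rpy [ 3.141 -0.     1.504] F [0.2 0.3 4.3] w 0.001 q [-0.17  0.45  1.1   0.    1.59 -0.11]
```

>>> arm_command --pt "0 0 -0.3 -2.0 0 0 0" --pt "0 0 0 -3.0 0 0 0" --pt "0 0 0 -4.0 0 0 0" --pt "0.6 -3.2 -2.1 0 0 0 0" --pt "0.6 -3.2 -2.1 0 0 0 0" --pt "0.6 -3.2 -2.1 0 0 0 0" --pt "0.6 -3.2 -2.1 0 0 0 0" --pt "0.6 -3.2 -2.1 0 0 0 0" --pt "0.6 -3.2 -2.1 0 0 0 0" --pt "0.6 -3.2 -2.1 0 0 0 0" --pt "0.6 -3.2 -2.0 0 0 0 0" --pt "0.6 0 0 0 0.14 0 -0.044" --pt "0.6 0 0 0 0 0.14 -0.044" --pt "0.6 0 0 0 0 0 -0.07" --pt "0.6 0 0 0 -0.14 0 0" --pt "0.6 0 0 0 0 0 -0.064" --pt "0.6 0 0 0 0 0 0"

```text
time: 13.2
tool_pos: [0.5087, -0.3087, 0.2019]
ee_rot: [3.121, -0.158, 1.705]
wrist_force: [0.4, -0.2, -0.3]
width: 0.0565
```

```bash
python3 - <<'E'
from h import *
st()
a=eyes.snapshot("top");b=eyes.snapshot("side");cv2.imwrite("pics/top4.png",a);cv2.imwrite("pics/side4.png",b)
cv2.imwrite("pics/c4.png",np.hstack([a[60:384,130:450],b[60:384,100:420]]))
E
```

```text
t 13.20 cab [-492.1   -2.7] z 201.9 rpy [ 3.121 -0.158  1.705] F [ 0.4 -0.2 -0.3] w 0.057 q [-0.71  0.26  1.19  0.12  1.8  -0.82]
```

View pics/c4.png

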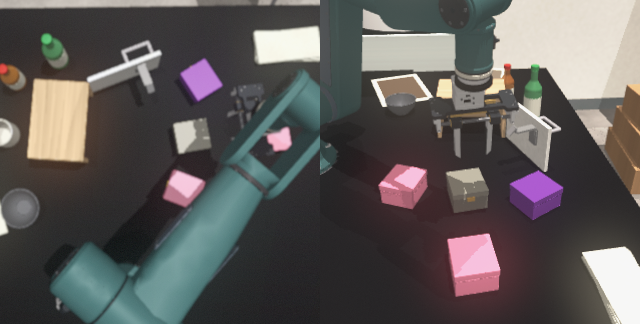

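I mistyped a pair of cancelling wx entries, which left only 0.02 rad of roll. The door is wide open, and the grey box stands untouched in front of the fingers. Next I'll correct the roll and finish the forward tilt.

>>> arm_command --pt "0.6 0 0 0 0.02 0 -0.02" --pt "0.6 0 0 0 0 0.135 0" --pt "0.6 0 0 0 0 0.135 0" --pt "0.6 0 0 0 0 0.135 0" --pt "0.6 0 0 0 0 0.135 0" --pt "0.6 0 0 0 0 0 0" --pt "0.6 0 0 0 0 0 0"

```text
time: 14.0
tool_pos: [0.5107, -0.3089, 0.2016]
ee_rot: [3.137, -0.696, 1.73]
wrist_force: [0.3, 0.0, -0.4]
width: 0.0563
```

```bash
cat >> h.py <<'E'
from scipy.spatial.transform import Rotation as Ro
def rows(dpos,dyaw=0,droll=0,dpitch=0):
    """tool-axis shift (cm) for world shift dpos (m) and rotvec for a world yaw"""
    R=Ro.from_euler("xyz",sensors.get_obs()["ee_rot"])
    print("shift cm",(R.inv().apply(dpos)*100).round(2),"turn",R.inv().apply([0,0,dyaw]).round(3), "fwd cm per cm", R.inv().apply([EX[0],EX[1],0]).round(3),"left(cab y)",R.inv().apply([EY[0],EY[1],0]).round(3))
E
python3 - <<'E'
from h import *
o=st();b=np.array([.4981,-.2209]);a=1.724
t=b-.088*np.array([np.cos(a),np.sin(a)])
rows(np.r_[t,.027]-o["tool_pos"],a-o["ee_rot"][2])
E
```

```text
t 14.00 cab [-492.2   -4.6] z 201.6 rpy [ 3.137 -0.696  1.73 ] F [ 0.3  0.  -0.4] w 0.056 q [-0.85  0.59  0.88  0.45  2.22 -0.83]
shift cm [-11.13   0.03  13.46] turn [-0.004 -0.     0.004] fwd cm per cm [0.748 0.223 0.626] left(cab y) [ 0.173 -0.975  0.14 ]
```

>>> arm_command --pt "0.6 -1.6 0 1.9 0 0 0" --pt "0.6 -1.6 0 1.9 0 0 0" --pt "0.6 -1.6 0 1.9 0 0 0" --pt "0.6 -1.6 0 1.9 0 0 0" --pt "0.6 -1.6 0 2.0 0 0 0" --pt "0.6 -1.6 0 1.9 0 0 0" --pt "0.6 -1.5 0 1.9 0 0 0" --pt "0.6 0 0 0 0 0 0" --pt "0.6 0 0 0 0 0 0"

```text
time: 14.9
tool_pos: [0.5121, -0.3073, 0.032]
ee_rot: [3.132, -0.692, 1.735]
wrist_force: [0.8, 0.2, 0.7]
width: 0.0565
```

```bash
python3 -c "
from h import *
o=st();rows(np.array([0,0,.027-o['tool_pos'][2]]))"
```

```text
t 14.90 cab [-490.5   -6. ] z 32.0 rpy [ 3.132 -0.692  1.735] F [0.8 0.2 0.7] w 0.056 q [-0.84  0.69  1.07  0.39  1.95 -0.97]
shift cm [-0.32 -0.    0.39] turn [0. 0. 0.] fwd cm per cm [0.749 0.225 0.623] left(cab y) [ 0.178 -0.974  0.138]
```

>>> arm_command --pt "0.6 -0.3 0 0.4 0 0 0" --pt "0.6 0.77 0 0.64 0 0 0" --pt "0.6 0.77 0 0.64 0 0 0" --pt "0.6 0.77 0 0.64 0 0 0" --pt "0.6 0.77 0 0.64 0 0 0" --pt "0.6 0.77 0 0.64 0 0 0" --pt "0.6 0.77 0 0.64 -0.01 0 0.012" --pt "0.6 0.77 0 0.64 -0.01 0 0.012" --pt "0.6 0.77 0 0.64 -0.01 0 0.012" --pt "0.6 0.77 0 0.64 -0.01 0 0.012" --pt "0.6 0.77 0 0.64 -0.01 0 0.012" --pt "0.6 0.77 0 0.64 -0.01 0 0.012" --pt "0.6 0.77 0 0.64 -0.01 0 0.012" --pt "0.6 0.77 0 0.64 -0.01 0 0.012" --pt "0.6 0.77 0 0.64 -0.01 0 0.012" --pt "0.6 0.77 0 0.64 -0.01 0 0.012" --pt "0.6 0 0 0 0 0 0"

```text
time: 16.6
tool_pos: [0.4945, -0.1562, 0.0248]
ee_rot: [3.135, -0.699, 1.575]
wrist_force: [-0.4, -0.7, 0.5]
width: 0.0567
```

```bash
python3 - <<'E'
from fit import *
o=st();rows(np.array([0,0,.027-o['tool_pos'][2]]),1.502-o['ee_rot'][2])
a=eyes.snapshot("top");b=eyes.snapshot("side");cv2.imwrite("pics/top5.png",a);cv2.imwrite("pics/side5.png",b)
cv2.imwrite("pics/c5.png",np.hstack([a[60:384,130:450],b[60:384,100:420]]))
E
```

```text
t 16.60 cab [-341.1   22. ] z 24.8 rpy [ 3.135 -0.699  1.575] F [-0.4 -0.7  0.5] w 0.057 q [-0.75  0.43  1.49  0.5   1.72 -0.81]
shift cm [ 0.14  0.   -0.17] turn [-0.047 -0.     0.056] fwd cm per cm [0.763 0.069 0.642] left(cab y) [ 0.056 -0.998  0.04 ]
```

View pics/c5.png

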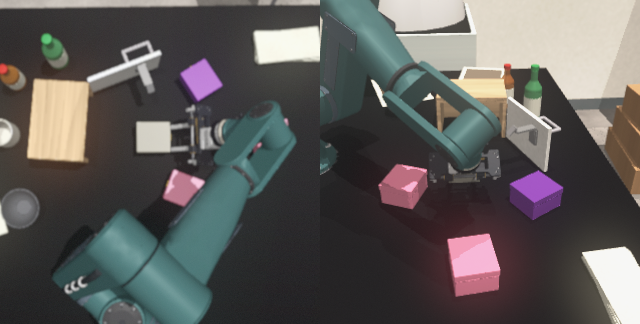

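The box sits at top-crop (153,137), square between the fingers and ahead of the cabinet mouth. All bystanders are in place. I'll go on pushing and take out the remaining 0.07 rad of yaw.

>>> arm_command --pt "0.6 0.77 0 0.62 -0.01 0 0.012" --pt "0.6 0.77 0 0.62 -0.01 0 0.012" --pt "0.6 0.77 0 0.62 -0.01 0 0.012" --pt "0.6 0.77 0 0.62 -0.01 0 0.012" --pt "0.6 1.0 0 0.84 -0.007 0 0.008" --pt "0.6 1.0 0 0.84 0 0 0" --pt "0.6 1.0 0 0.84 0 0 0" --pt "0.6 1.0 0 0.84 0 0 0" --pt "0.6 1.0 0 0.84 0 0 0" --pt "0.6 1.0 0 0.84 0 0 0" --pt "0.6 1.0 0 0.84 0 0 0" --pt "0.6 1.0 0 0.84 0 0 0" --pt "0.6 1.0 0 0.84 0 0 0" --pt "0.6 0.77 0 0.64 0 0 0" --pt "0.6 0 0 0 0 0 0"

```text
time: 18.2
tool_pos: [0.505, 0.0102, 0.0258]
ee_rot: [3.135, -0.699, 1.503]
wrist_force: [0.5, 0.6, 0.3]
width: 0.0562
```

```bash
python3 -c "
from h import *
o=st();rows(np.array([0,0,.027-o['tool_pos'][2]]),1.502-o['ee_rot'][2])"
```

```text
t 18.20 cab [-174.3   23. ] z 25.8 rpy [ 3.135 -0.699  1.503] F [0.5 0.6 0.3] w 0.056 q [-0.52  0.25  1.73  0.62  1.52 -0.6 ]
shift cm [ 0.07  0.   -0.09] turn [-0.001 -0.     0.001] fwd cm per cm [ 0.766 -0.003  0.643] left(cab y) [ 0.001 -1.    -0.006]
```

>>> arm_command --pt "0.6 0.77 0 0.64 0 0 0" --pt "0.6 0.77 0 0.64 0 0 0" --pt "0.6 0.77 0 0.64 0 0 0" --pt "0.6 0.77 0 0.64 0 0 0" --pt "0.6 0.77 0 0.64 0 0 0" --pt "0.6 0.77 0 0.64 0 0 0" --pt "0.6 0.77 0 0.64 0 0 0" --pt "0.6 0.77 0 0.64 0 0 0" --pt "0.6 0.6 0 0.5 0 0 0" --pt "0.6 0.6 0 0.5 0 0 0" --pt "0.6 0.6 0 0.5 0 0 0" --pt "0.6 0 0 0 0 0 0" --pt "0.6 0 0 0 0 0 0"

```text
time: 19.5
tool_pos: [0.5126, 0.1123, 0.0259]
ee_rot: [3.135, -0.698, 1.502]
wrist_force: [-0.4, 0.1, -0.7]
width: 0.0566
```

```bash
python3 -c "
from h import *
o=st()"
```

```text
t 19.50 cab [-71.9  22.4] z 25.9 rpy [ 3.135 -0.698  1.502] F [-0.4  0.1 -0.7] w 0.057 q [-0.34  0.2   1.79  0.68  1.4  -0.47]
```

>>> arm_command --pt "0.6 -1.5 0 -1.3 0 0 0" --pt "0.6 -2.3 0 -1.9 0 0 0" --pt "0.6 -2.3 0 -1.9 0 0 0" --pt "0.6 -2.3 0 -1.9 0 0 0" --pt "0.6 -2.3 0 -1.9 0 0 0" --pt "0.6 2.3 0 -2.7 0 0 0" --pt "0.6 2.3 0 -2.7 0 0 0" --pt "0.6 2.3 0 -2.7 0 0 0" --pt "0.6 2.3 0 -2.7 0 0 0" --pt "0.6 2.3 0 -2.7 0 0 0" --pt "0 0 0 0 0 -0.14 0" --pt "0 0 0 0 0 -0.14 0" --pt "0 0 0 0 0 -0.14 0" --pt "0 0 0 0 0 -0.14 0" --pt "0 0 0 0 0 -0.14 0" --pt "0 0 0 0 0 0 0"

```text
time: 21.1
tool_pos: [0.5018, -0.0217, 0.2035]
ee_rot: [3.135, 0.002, 1.504]
wrist_force: [0.9, -0.5, -0.6]
width: 0.0118
```

```bash
python3 - <<'E'
from fit import *
o=st()
a=eyes.snapshot("top");b=eyes.snapshot("side");cv2.imwrite("pics/top6.png",a);cv2.imwrite("pics/side6.png",b)
for f in (1.85,1.95,2.0,2.05): print(f,px("top",np.r_[wor(*door(f,-8,230)),.15]).round(1))
cv2.imwrite("pics/c6.png",np.hstack([a[60:384,130:450],cv2.resize(b[80:210,190:320],(324,324),interpolation=cv2.INTER_CUBIC)]))
E
```

```text
t 21.10 cab [-206.3   24. ] z 203.5 rpy [3.135e+00 2.000e-03 1.504e+00] F [ 0.9 -0.5 -0.6] w 0.012 q [-0.15 -0.02  1.49 -0.    1.67 -0.09]
1.85 [293.5 122.8]
1.95 [291.1 115.6]
2.0 [289.6 112.1]
2.05 [287.9 108.7]
```

View pics/c6.png

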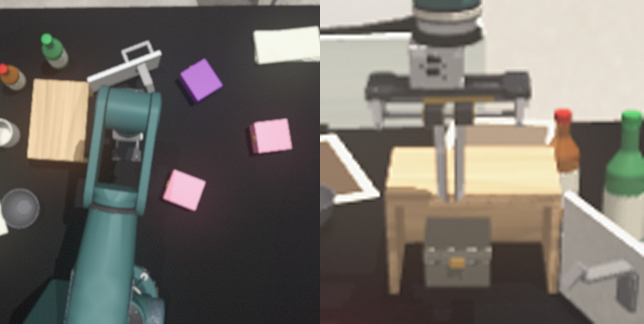

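The box stands upright inside, clasp outward (side-crop 458,262), and all four bystanders are in place. The door edge at top (290,115) gives an angle of about 1.95.

>>> arm_command --pt "0 0.8 3.5 0 0 0 0" --pt "0 0.8 3.5 0 0 0 0" --pt "0 0.8 3.5 0 0 0 0" --pt "0 0.8 3.5 0 0 0 0" --pt "0 0.8 3.5 0 0 0 0" --pt "0 0.7 3.5 0 0 0 0" --pt "0 0 0 0 0 0 0" --pt "0 0 0 0 0 0 0"

```text
time: 22.0
tool_pos: [0.7143, 0.0033, 0.2009]
ee_rot: [3.141, 0.002, 1.494]
wrist_force: [-0.7, 0.3, -0.1]
width: 0.0003
```

```bash
python3 - <<'E'
from h import *
st()
print("box front",cab(onz("side",(245.4,194.4),0)))
prev=np.array([-159,-186.])
for f in np.r_[np.arange(1.95,-.01,-.15),0]:
    h=8*abs(np.cos(f))+12.5*abs(np.sin(f))
    c=door(f,-14-h+2,100);print(round(f,2),c.round(0),"dx dy cm",((c-prev)/10*[1,-1]).round(1));prev=c
E
```

```text
t 22.00 cab [-166.8 -186.3] z 200.9 rpy [3.141e+00 2.000e-03 1.494e+00] F [-0.7  0.3 -0.1] w 0.000 q [-0.07  0.47  0.91 -0.    1.76  0.  ]
box front [-60.65425766  17.51637763]
1.95 [-163. -177.] dx dy cm [-0.4 -0.9]
1.8 [-171. -163.] dx dy cm [-0.8 -1.4]
1.65 [-178. -148.] dx dy cm [-0.6 -1.5]
1.5 [-182. -133.] dx dy cm [-0.4 -1.5]
1.35 [-183. -118.] dx dy cm [-0.2 -1.4]
1.2 [-183. -104.] dx dy cm [ 0.  -1.5]
1.05 [-180.  -89.] dx dy cm [ 0.3 -1.5]
0.9 [-175.  -74.] dx dy cm [ 0.5 -1.5]
0.75 [-167.  -60.] dx dy cm [ 0.8 -1.4]
0.6 [-158.  -47.] dx dy cm [ 1.  -1.3]
0.45 [-146.  -36.] dx dy cm [ 1.2 -1.1]
0.3 [-132.  -26.] dx dy cm [ 1.4 -0.9]
0.15 [-116.  -19.] dx dy cm [ 1.5 -0.7]
0.0 [-100.  -15.] dx dy cm [ 1.6 -0.4]
0.0 [-100.  -15.] dx dy cm [ 0. -0.]
```

>>> arm_command --pt "0 0.7 0.3 0 0 0 0" --pt "0 0 0 0 0 0 0" --pt "0 0 0 2.5 0 0 0" --pt "0 0 0 2.5 0 0 0" --pt "0 0 0 2.5 0 0 0" --pt "0 0 0 2.5 0 0 0" --pt "0 0 0 0 0 0 0" --pt "0 0 0 0 0 0 0"

```text
time: 22.8
tool_pos: [0.7182, 0.0121, 0.1047]
ee_rot: [3.136, 0.003, 1.497]
wrist_force: [0.5, 0.5, 0.6]
width: 0.0005
```

```bash
python3 -c "
from h import *
o=st()"
```

```text
t 22.80 cab [-157.7 -189.6] z 104.7 rpy [3.136e+00 3.000e-03 1.497e+00] F [0.5 0.5 0.6] w 0.001 q [-0.06  0.49  1.06 -0.    1.58  0.01]
```

>>> arm_command --pt "0 -0.3 -0.7 0 0 0 0" --pt "0 -0.2 -0.6 0 0 0 0" --pt "0 -0.4 -0.7 0 0 0 0" --pt "0 -0.4 -0.7 0 0 0 0" --pt "0 -0.3 -0.8 0 0 0 0" --pt "0 -0.3 -0.7 0 0 0 0" --pt "0 -0.2 -0.8 0 0 0 0" --pt "0 -0.2 -0.7 0 0 0 0" --pt "0 -0.1 -0.7 0 0 0 0" --pt "0 -0.1 -0.7 0 0 0 0" --pt "0 0 -0.7 0 0 0 0" --pt "0 0 -0.8 0 0 0 0" --pt "0 0.1 -0.7 0 0 0 0" --pt "0 0.2 -0.8 0 0 0 0" --pt "0 0.2 -0.7 0 0 0 0" --pt "0 0.3 -0.8 0 0 0 0" --pt "0 0.4 -0.7 0 0 0 0" --pt "0 0.4 -0.7 0 0 0 0" --pt "0 0.5 -0.7 0 0 0 0" --pt "0 0.5 -0.6 0 0 0 0"

```text
time: 24.8
tool_pos: [0.5755, 0.0241, 0.1029]
ee_rot: [3.136, 0.003, 1.497]
wrist_force: [-0.0, -0.4, 0.2]
width: 0.0003
```

```bash
python3 -c "
from h import *
o=st()"
```

```text
t 24.80 cab [-155.6  -46.4] z 102.9 rpy [3.136e+00 3.000e-03 1.497e+00] F [-0.  -0.4  0.2] w 0.000 q [-0.05  0.18  1.47 -0.    1.48  0.02]
```

>>> arm_command --pt "0 0.5 -0.6 0 0 0 0" --pt "0 0.6 -0.5 0 0 0 0" --pt "0 0.7 -0.5 0 0 0 0" --pt "0 0.7 -0.4 0 0 0 0" --pt "0 0.8 -0.4 0 0 0 0" --pt "0 0.8 -0.3 0 0 0 0" --pt "0 0.8 -0.2 0 0 0 0" --pt "0 0.7 -0.2 0 0 0 0" --pt "0 0.4 -0.1 0 0 0 0" --pt "0 0 0 0 0 0 0"

```text
time: 25.8
tool_pos: [0.55, 0.0772, 0.1026]
ee_rot: [3.132, 0.021, 1.494]
wrist_force: [4.2, -21.8, -0.0]
width: 0.0003
```

```bash
python3 -c "
from h import *
o=st()"
```

```text
t 25.80 cab [-104.3  -17.3] z 102.6 rpy [3.132 0.021 1.494] F [  4.2 -21.8  -0. ] w 0.000 q [ 0.05  0.14  1.52 -0.02  1.48  0.13]
```

>>> arm_command --pt "0 -0.8 0 0 0 0 0" --pt "0 -0.8 0 0 0 0 0" --pt "0 -1.0 0 0 0 0 0" --pt "0 0 0 -3.0 0 0 0" --pt "0 0 0 -3.5 0 0 0" --pt "0 0 0 -3.5 0 0 0" --pt "0 -4.5 0 0 0 0 0" --pt "0 -4.5 0 0 0 0 0" --pt "0 -4.5 0 0 0 0 0" --pt "0 -4.5 0 0 0 0 0" --pt "0 -4.5 0 0 0 0 0" --pt "0 0 0 0 0 0 0" --pt "0 0 0 0 0 0 0"

```text
time: 27.1
tool_pos: [0.5292, -0.1645, 0.203]
ee_rot: [3.137, 0.002, 1.495]
wrist_force: [0.4, 0.1, 1.7]
width: 0.0002
```

```bash
python3 - <<'E'
from fit import *
st()
a=eyes.snapshot("top");b=eyes.snapshot("side");a0=cv2.imread("pics/top0.png");b0=cv2.imread("pics/side0.png")
da=cv2.absdiff(a,a0).max(2)[60:300,110:260];print("top diff px near cabinet",(da>40).sum(), "side",(cv2.absdiff(b,b0).max(2)[120:205,150:340]>40).sum())
A=np.hstack([cv2.resize(x[130:230,150:250],(300,300),interpolation=cv2.INTER_CUBIC) for x in(a0,a)])
B=np.hstack([cv2.resize(x[110:210,190:340],(300,200),interpolation=cv2.INTER_CUBIC) for x in(b0,b)])
cv2.imwrite("pics/c7.png",np.vstack([A,B]))
for n,f in((x,y) for x in("top",) for y in(0,.04)):print(n,f,px(n,np.r_[wor(*door(f,-56,170)),.131]).round(1))
E
```

```text
t 27.10 cab [-346.9  -13.2] z 203.0 rpy [3.137e+00 2.000e-03 1.495e+00] F [0.4 0.1 1.7] w 0.000 q [-0.4   0.09  1.37  0.    1.67 -0.33]
top diff px near cabinet 577 side 1848
top 0 [233.5 201.5]
top 0.04 [235.9 200.8]
```

View pics/c7.png

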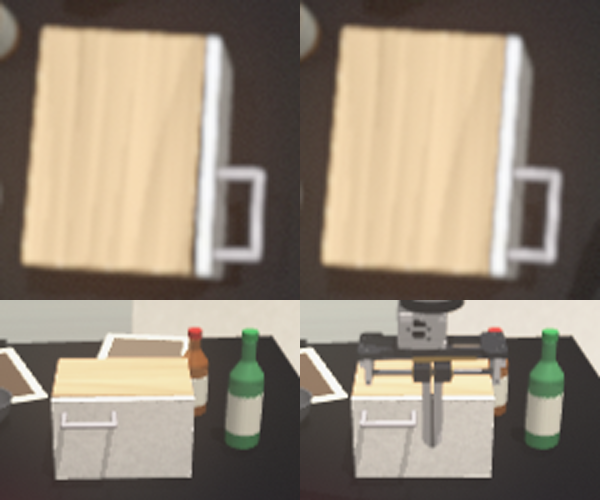

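The door is now flush. The handle bar sits at about (234,201), where a shut door was predicted, and it was about 1.5 px further out at the start. One last numeric check on the bystanders, then I'll hand in.

```bash
python3 - <<'E'
from fit import *
from bench import job
a=eyes.snapshot("top").astype(np.float32).mean(2);a0=cv2.imread("pics/top0.png").astype(np.float32).mean(2)
for n,(u,v) in dict(water=(184,110),juice=(141,137),mug=(131,193),bowl=(151,268)).items():
    s=np.s_[v-24:v+24,u-24:u+24];print(n,"shift px",np.round(cv2.phaseCorrelate(a0[s].copy(),a[s].copy()),2)if 1 else 0) if 0 else print(n,cv2.phaseCorrelate(a0[s].copy(),a[s].copy()))
st();print(job.close_job())
E
```

```text
water ((0.09176724566597727, -0.03329330489428273), 0.9869407187733386)
juice ((-0.0013439748837100751, 0.02295251094441042), 0.9934225355585417)
mug ((0.005091837011686806, 0.12356695647437022), 1.0114134514911308)
bowl ((-0.005497508646389093, 0.012692073259234604), 0.9885081694357924)
t 27.25 cab [-345.1  -13.6] z 203.3 rpy [3.136e+00 2.000e-03 1.499e+00] F [ 0.1  1.7 -0.4] w 0.000 q [-0.4   0.09  1.37 -0.    1.67 -0.33]
the job is handed in; nothing more can be done
None
```

The grey box is in the cabinet with the door shut, and I handed the job in at 27 s of the allowed 72 s. No verdict was reported.

**What I did:**
1. Pulled the handle until the door rested ajar on its catch at about 0.30 rad.
2. Pressed the catch down about 16 mm through the gap.
3. Drew the door past the rail and swung it open to about 1.95 rad.
4. Pushed the box in upright with two tilted fingers.
5. Pushed the door shut from outside and backed the arm clear.

**Last checks:**
- **Box:** before I shut the door it was upright, with its centre about 10–14 mm in front of the cabinet's centre and 20 mm to one side. Both are within limits.
- **Door:** the handle bar images where a fully shut door should put it, to within about 1 px.
- **Bystanders:** the bottles, bowl and mug moved no more than 0.13 px in the top view, so they are effectively unshifted.
- **Robot:** it ended clear of everything in the last pictures. The highest force I read was 22 N, when the door met its stop.

**Not confirmed:**
- **Catch:** I could not see it once the door was shut. I judge it sprang back because the door went past the ramp to its stop.
- **Cabinet position:** where I placed the cabinet and where the door and handle appeared disagreed by a few millimetres, within the clearances used.
- **Mistyped move:** one move had two wrong turn entries that nearly cancelled. I corrected the 0.02 rad left over.

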